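Load the clip dish on the rotary desk organiser and turn it to the front

TASK

Lift only the top (blue) dish off the nested pile, set it gently into the empty blue-ringed place on the rotary desk organiser so that it is seated flat in the ring, and let go of it. Then turn the organiser, which has a square black grip on top for this, until the blue dish faces front, in line with the yellow tongue of the foot. Finish while still gripping the organiser's turning part and holding it still there; leave everything else on the desk where it stands.

Things in the scene. Friction and masses are not known exactly. Their poses are not given: they have to be found in the camera images.
- dish_top: Blue dish, top of a nested pile of three alike (about 90 g each). Round foot 48 mm across, 20 mm high; above it a bowl 66 mm across from 20 to 38 mm (rim), wall 4, bowl floor at 24 mm. Each stands on the bowl floor below, 24 mm higher, so 6 mm of air lies under its bowl. Origin: centre of the underside, z up. Grip across the bowl from above, fingertips 22 mm or more above the underside.
- dish_mid: White dish of the same size, in the middle of the pile; must stay. Origin: centre of its underside.
- dish_low: Grey dish of the same size, bottom of the pile, standing on a fixed cork coaster 100 mm across and 6 mm thick; must stay. Origin: centre of its underside.
- foot: Fixed black foot disc under the turntable. Origin: on the turning axis, at desk height, z up. Its -x axis is the FRONT direction, marked by a flat yellow tongue 34 mm wide, 8 mm high, that reaches out from under the turntable to 153 mm from the axis (28 mm beyond the turntable's edge).
- turntable: White disc, 250 mm across, top 26 mm above desk, origin on the axis at 14 mm; turns on the foot (friction 0.03 N m, stays where left; reaches the front either way round). -x points to the empty place. Fixed on it, 80 mm from the axis: at +x pen cup, 56 mm across, top at 94 mm, pens to 150 mm leaning outward; +y note box 58 mm square, top 61 mm; -y jar 52 mm across, top 82 mm.
- bay (a point): Centre of the floor of the empty place on the turntable, 26 mm above the desk, 80 mm from the axis, turning with it: a blue ring (blue floor) 56 mm inside, 66 mm outside, lip 7 mm high, in which the dish's 48 mm foot stands flat on the disc. It faces front when it lies on the foot's -x axis.
- handle (a point): Grip point of the turntable, on the axis, 122 mm above the desk: a square black block 34 x 34 mm on a 20 mm post, from 100 to 140 mm above the desk, faces square to the turntable's x and y axes, for a pinch from above. Its axes are those of the turntable.
- mug: White mug, 80 mm across, 95 mm high, handle at its +y; bystander. Origin: centre of the underside.
- stapler: Red and black stapler, 130 x 36 x 55 mm, long along its x; bystander. Origin: centre of the underside.
- mouse: White computer mouse, 105 x 60 x 28 mm; bystander. Origin: centre of the underside.
- tape: Orange roll of tape lying flat, 90 mm across, 22 mm high; bystander. Origin: centre of the underside.
There are look-alikes about, which are no part of the job. Of the things shaped like the dish_top, the blue one is meant.

How it is judged:
By the outcome, as a careful person would: the job done as asked, in the order asked, and still so for the second after the job is handed in, while the arm keeps its last pose, push and grip.
It also fails if it takes over 72 s, if anything falls off the work surface, if the arm or the gripper's body presses on something with over 40 N, if the wrist force passes 120 N, or if a joint passes its speed limit or range.

ROBOT

A 7-joint arm with a two-finger parallel gripper is mounted at the origin on the work surface. World frame = base frame: x ahead of the robot, y to its left, z up, the work surface at z = 0. Lengths are in m, angles in rad, forces in N, time in s.
With the tool pointing down it reaches from about 0.35 to 0.9 m from the base axis. Payload 7.2 kg.
Tool frame: the origin (TCP) lies midway between the tips of the shut fingers; the grasp point (between the pads) lies 19 mm behind it; z points along the fingers, y is the line along which they close (so a half turn about z gives the same grasp; the last joint's range is limited). The gripper opens to 85 mm and grips with 20 to 120 N. Pads are 22 mm wide; open, the fingers measure 114 mm over their backs; the gripper's body (76 mm by 85 mm) begins 54 mm behind the grasp point. The pads swing forward as they close: fully open they stand 13 mm farther back than shut.
Start: joints at [-1.307, 0.411, -0.013, 1.596, 0.006, 1.134, -0.082], TCP at [0.204, 0.591, 0.231] pointing down, gripper open.
Joint ranges: [-2.95, 2.95], [-0.29, 1.99], [-1.47, 1.44], [0.14, 2.54], [-1.03, 4.17], [0.13, 1.85], [-2.86, 2.86]. Speed limits (rad/s): [2.39, 2.39, 3.01, 3.01, 3.14, 3.14, 3.14].

INTERFACE

Orientations are given as a rotation vector (axis times angle).
In Python, from workcell import ctrl, eyes, ticket gives the robot as it stands.
- The arm moves only by the shell command python3 -m jog 'ROWS' [FORCE]. ROWS is JSON, a list of rows, each an object of numbers: "dx", "dy", "dz": the shift along the world's x, y, z normalised to -1 to 1, where 1 is 0.25 m; "twist": the turn about the world's z normalised to -1 to 1, where 1 is 90 degrees; "fingers": the opening, from 0 (shut) to 1 (fully open). A call has 1 to 10 rows; each row shifts and turns the commanded pose from where the row before left it; what a row does not reach is not made up. A row lasts 1/8 s, in which the tool goes at most 62.5 mm and 10.7 degrees, less where a joint would pass 70% of its speed; a pose out of reach is approached as far as the arm can. A call with a number of a shift or a turn outside -1 to 1 is refused whole. A call with a gripper value outside its range is refused whole. The fingers move at their own pace and stop on an object; FORCE is the grip in N (left out, the last holds). Time passes only in rows, so rows that do not move let the fingers close. It gives the time, the measured TCP pose, the force, the opening and the grip force at its end, in the units of the state.
- ctrl.observe(): the state, without advancing time (a new reading comes with each control period).
- eyes.grab_frame(name): name is "scene" or "top"; returns (picture, depth): 420x560x3 uint8, blue, green, red; 420x560 float32, m along the optical axis (not along the pixel's ray), 0 where there is no reading.
- eyes.camera_info(name): a dict with "intrinsics" (3x3 intrinsics, pixels), "T" (4x4, takes a point from camera to world coordinates). Camera axes: x right, y down, z forward; pixel columns grow to the right and rows downward; lengths in m; the calibration is good to about 2 mm. A picture is of the moment at which its call begins. camera_info takes no time and is no camera call.
- ticket.close_job(): hands the job in; it is judged then, once.
Trained networks look in the newest picture that a camera, given by its name, has taken for a name from the list of things; names that differ only in an ending like _2 or _b are one class to them, and where a whole thing is asked for, a point or a joint stands for the part that bears it (a point fixed in the world has none). Each returns a list of dicts, best first, with "confidence" (0 to 1); they miss things now and then, are a little off and sometimes report something else, mostly with a low value. They report only what shows in the picture. A call takes as long as a camera call. They do not tell look-alikes from the thing itself.
- eyes.trace(camera, label): "region" (420x560 bool, what is visible of it) and "position" ([column, row] in pixels, amid what is visible of it).
- eyes.place_of(camera, label): "position" ([column, row] in pixels: a listed point, or the origin of a listed thing).
The state is a dict: "clock": time; "joints": joint angles; "dq": joint speeds; "effort": joint torques, N m; "position": TCP position; "tcp_rot": TCP orientation; "ft_force": force on the tool from outside, world axes, zero at the start; "moment": the same for the moment, N m; "grip_width": finger opening in m; "grip_force": force on a finger pad.
Only numpy, scipy, OpenCV 4.12 (cv2) and the standard library are available. Lean on these libraries where they do the work, as an engineer would, in place of code of your own. Each camera call takes 0.05 s, during which the arm holds its last target. There are 200 camera calls.

## Working session

There is one attempt and no reset: what is moved stays moved. The work goes in short steps, Python scripts to look and compute and a shell command to move; the robot and the scene stay as the last step left them, time stands still between calls to the robot, and variables do not carry over. Pictures are saved under pics/ and viewed, at most 13 in all, crops included, and the job is handed in when it is done.

```bash
mkdir -p pics; cat > h.py <<'E'
import numpy as np, cv2
from workcell import ctrl, eyes, ticket
def grab(c,name=None):
    im,d=eyes.grab_frame(c)
    if name: cv2.imwrite('pics/'+name,im)
    return im,d
def world(c,u,v,z=None,d=None):
    i=eyes.camera_info(c);K=np.array(i['intrinsics']);T=np.array(i['T'])
    u=np.atleast_1d(u).astype(float);v=np.atleast_1d(v).astype(float)
    r=np.stack([(u-K[0,2])/K[0,0],(v-K[1,2])/K[1,1],np.ones_like(u)])
    R=T[:3,:3]@r
    s=(z-T[2,3])/R[2] if z is not None else d
    return (T[:3,3:]+R*s).T
def cloud(c,d):
    v,u=np.mgrid[:420,:560]
    P=world(c,u.ravel(),v.ravel(),d=d.ravel()).reshape(420,560,3)
    P[d<=0]=np.nan
    return P
E
python3 - <<'E'
from h import *
a,d=grab('scene');b,d2=grab('top')
np.save('d_scene.npy',d);np.save('d_top.npy',d2)
cv2.imwrite('pics/s1.png',a);cv2.imwrite('pics/t1.png',b)
for c in('scene','top'):
  print(c,np.round(eyes.camera_info(c)['T'],3).tolist())
  for l in('dish_top','foot','bay','handle','turntable'):
    for r in eyes.place_of(c,l)[:4]: print(l,np.round(r['position'],1),round(r['confidence'],2))
s=ctrl.observe();print(s['clock'],s['position'],s['tcp_rot'],s['grip_width'])
E
```

```text
scene [[-0.792, 0.376, -0.48, 1.257], [0.61, 0.496, -0.618, 0.825], [0.006, -0.782, -0.623, 0.932], [0.0, 0.0, 0.0, 1.0]]
dish_top [348.  265.7] 0.91
dish_top [286.9 251.4] 0.91
dish_top [358. 233.] 0.71
dish_top [329.7 230.2] 0.62
foot [276.4 201. ] 0.97
bay [280.2 204.1] 0.7
handle [280.8 167.5] 0.74
turntable [280.3 195.1] 0.64
top [[0.009, -0.995, 0.102, 0.413], [-1.0, -0.009, -0.0, 0.013], [0.001, -0.102, -0.995, 1.672], [0.0, 0.0, 0.0, 1.0]]
dish_top [235.  237.1] 0.89
dish_top [196.4 230.9] 0.77
dish_top [391.9 201.1] 0.74
dish_top [249. 199.] 0.6
foot [318.4 239.4] 0.6
foot [390.9 199.9] 0.41
bay [301.  231.4] 0.72
handle [323.8 243.1] 0.66
handle [148.  283.2] 0.38
turntable [323.6 241.8] 0.56
0.6 [0.20361416 0.59088921 0.23128914] [-5.18831261e-01 -3.09844999e+00 -2.20341920e-05] 0.08574208426301626
```

View pics/s1.png

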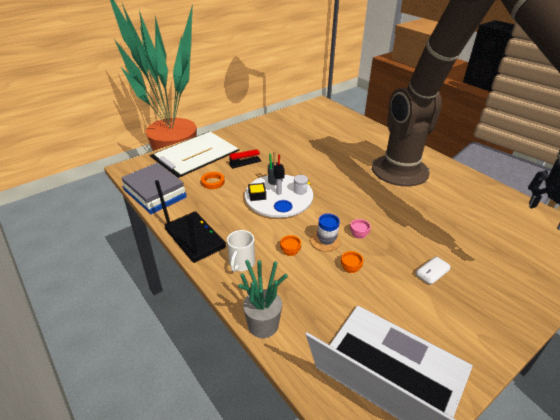

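View pics/t1.png

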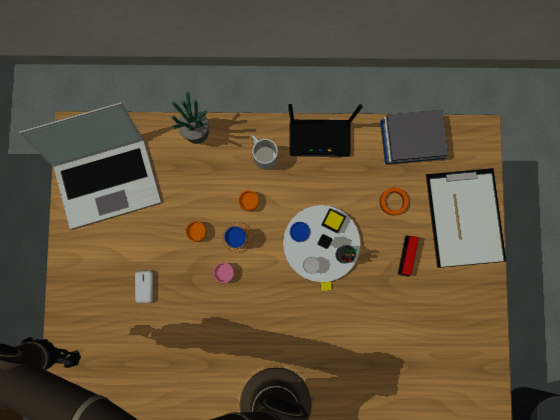

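Top view: the pile is at (235,237), turntable at (323,243), blue ring at (300,232) and tongue at (326,286). The dish-shaped candidates in the top view are:
- orange (197,231)
- orange (249,200)
- pink (224,272)
- blue on white on grey, on the coaster (235,237)

Only (235,237) fits: it is blue and sits on top of the pile. I'll confirm it in an enlarged crop and measure it.

```bash
cat >> h.py <<'E'
from scipy.optimize import least_squares
def circ(xy,r):
    f=lambda p:np.hypot(xy[:,0]-p[0],xy[:,1]-p[1])-r
    return least_squares(f,xy.mean(0),loss='soft_l1',f_scale=.002).x
def ring(mask):  # boundary pixels
    c,_=cv2.findContours(mask.astype(np.uint8),cv2.RETR_EXTERNAL,cv2.CHAIN_APPROX_NONE)
    return max(c,key=cv2.contourArea)[:,0,:]
E
python3 - <<'E'
from h import *
out=[]
for c,px in(('scene',(328,235)),('top',(235,237))):
  im=cv2.imread(f'pics/{c[0]}1.png');d=np.load(f'd_{c}.npy');P=cloud(c,d)
  u,v=px;cr=im[v-40:v+40,u-50:u+50];out.append(cv2.resize(cr,None,fx=4,fy=4,interpolation=cv2.INTER_CUBIC))
  hsv=cv2.cvtColor(im,cv2.COLOR_BGR2HSV)
  blue=(hsv[...,0]>100)&(hsv[...,0]<130)&(hsv[...,1]>120)
  n,lab,st,ce=cv2.connectedComponentsWithStats(blue.astype(np.uint8))
  for i in range(1,n):
    if st[i,4]>60:
      Q=P[lab==i];print(c,'blue',np.round(ce[i]),st[i,4],np.round(np.nanmean(Q,0),4),np.round(np.nanpercentile(Q[:,2],[5,50,95]),3))
      rb=ring(lab==i)
      for z in(.026,.033,.092):print('  ell',z,np.round(world(c,[cv2.fitEllipse(rb)[0][0]],[cv2.fitEllipse(rb)[0][1]],z=z)[0,:2],4))
  x,y,z=P[...,0],P[...,1],P[...,2]
  print(c,'zrange pile', end=' ')
  near=np.hypot(x-.46,y-.285)<.0
  yl=(hsv[...,0]>20)&(hsv[...,0]<35)&(hsv[...,1]>150)
  n,lab,st,ce=cv2.connectedComponentsWithStats(yl.astype(np.uint8))
  for i in range(1,n):
    if st[i,4]>20: print('yellow',np.round(ce[i]),st[i,4],np.round(np.nanmean(P[lab==i],0),4),np.round(np.nanmin(P[lab==i],0),3),np.round(np.nanmax(P[lab==i],0),3))
  # disc surface
  for lo,hi,nm in((.021,.031,'disc'),(.132,.146,'block'),(.076,.088,'jar'),(.055,.067,'box'),(.088,.098,'cup/rim')):
    m=(z>lo)&(z<hi)&(x>.25)&(x<.75)&(y>-.3)&(y<.4)
    n,lab,st,ce=cv2.connectedComponentsWithStats(m.astype(np.uint8))
    for i in range(1,n):
      if st[i,4]>25: print(nm,np.round(ce[i]),st[i,4],np.round(np.nanmean(P[lab==i],0),4))
cv2.imwrite('pics/crop1.png',np.hstack(out))
E
```

```text
scene blue [147. 205.] 117 [ 0.9149 -0.3805  0.0157] [0.005 0.014 0.023]
  ell 0.026 [ 0.9338 -0.2788]
  ell 0.033 [ 0.9363 -0.2703]
  ell 0.092 [ 0.9574 -0.1984]
scene blue [175. 199.] 107 [ 0.8238 -0.3458  0.0187] [0.004 0.014 0.079]
  ell 0.026 [ 0.8281 -0.3364]
  ell 0.033 [ 0.8314 -0.3274]
  ell 0.092 [ 0.8593 -0.2518]
scene blue [283. 206.] 168 [ 0.5451 -0.0722  0.0286] [0.025 0.028 0.034]
  ell 0.026 [ 0.5431 -0.0747]
  ell 0.033 [ 0.5487 -0.0678]
  ell 0.092 [ 0.5952 -0.0092]
scene blue [328. 222.] 281 [0.5244 0.1333 0.0829] [0.076 0.082 0.093]
  ell 0.026 [0.4752 0.0871]
  ell 0.033 [0.4812 0.0928]
  ell 0.092 [0.5322 0.1408]
scene zrange pile yellow [256. 188.] 131 [ 0.5818 -0.1785  0.058 ] [ 0.552 -0.213  0.049] [ 0.615 -0.146  0.063]
disc [280. 198.] 1510 [ 0.5221 -0.1173  0.0262]
disc [360. 226.] 122 [0.4034 0.1635 0.0251]
disc [358. 232.] 51 [0.4337 0.1842 0.0263]
disc [290. 243.] 144 [0.639  0.0871 0.0251]
disc [289. 250.] 48 [0.6633 0.1132 0.0266]
disc [352. 259.] 178 [0.5363 0.2572 0.0253]
disc [351. 267.] 52 [0.5627 0.279  0.0262]
block [279. 168.] 67 [ 0.512 -0.139
[... 703 characters left out ...]
5]
  ell 0.026 [0.5279 0.1352]
  ell 0.033 [0.5274 0.1347]
  ell 0.092 [0.5233 0.1303]
top zrange pile yellow [334. 220.] 262 [ 0.5817 -0.1812  0.0576] [ 0.549 -0.214  0.037] [ 0.614 -0.15   0.067]
yellow [326. 286.] 99 [ 0.3721 -0.1612  0.0073] [ 0.358 -0.179 -0.005] [ 0.384 -0.142  0.018]
disc [248. 200.] 183 [0.6465 0.095  0.0255]
disc [319. 244.] 2920 [ 0.5071 -0.1369  0.0261]
disc [195. 231.] 185 [0.5449 0.2628 0.0252]
disc [223. 272.] 207 [0.4126 0.1703 0.0255]
block [325. 241.] 120 [ 0.5091 -0.1438  0.1403]
jar [234. 237.] 214 [0.5239 0.1321 0.0804]
jar [311. 265.] 190 [ 0.4386 -0.1079  0.0821]
box [333. 220.] 260 [ 0.5807 -0.1801  0.06  ]
cup/rim [236. 242.] 38 [0.5047 0.1239 0.0928]
```

View pics/crop1.png

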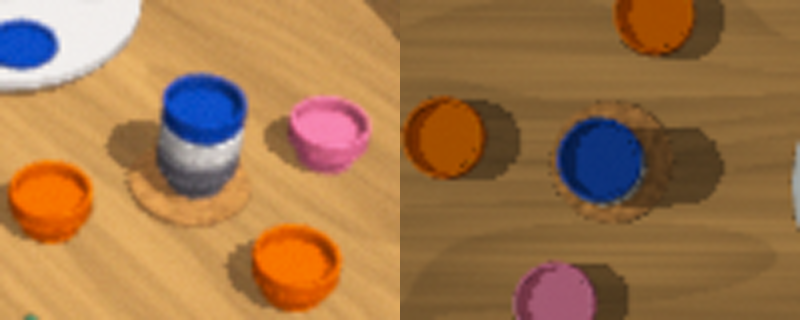

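The crop confirms it: blue dish on white on grey, on the cork coaster. Dish ≈ (0.524, 0.131), axis ≈ (0.510, -0.143), bay at 63°, front at ≈187°. First I move above the pile, turning the tool y axis to -27°, which is tangential at the bay.

```bash
python3 -m jog '[{"dx":0.12,"dy":-0.18,"twist":-0.109,"fingers":1},{"dx":0.13,"dy":-0.185,"twist":-0.109,"fingers":1},{"dx":0.13,"dy":-0.185,"twist":-0.109,"fingers":1},{"dx":0.13,"dy":-0.185,"twist":-0.109,"fingers":1},{"dx":0.13,"dy":-0.185,"twist":-0.109,"fingers":1},{"dx":0.13,"dy":-0.185,"twist":-0.109,"fingers":1},{"dx":0.13,"dy":-0.185,"twist":-0.109,"fingers":1},{"dx":0.13,"dy":-0.185,"twist":-0.109,"fingers":1},{"dx":0.13,"dy":-0.185,"twist":-0.109,"fingers":1},{"dx":0.12,"dy":-0.18,"twist":-0.109,"fingers":1}]' 25
cat >> h.py <<'E'
def st():
    from scipy.spatial.transform import Rotation as R
    s=ctrl.observe();y=R.from_rotvec(s['tcp_rot']).as_matrix()
    print('t',round(s['clock'],2),'p',np.round(s['position'],4),'yaw_y',round(np.degrees(np.arctan2(y[1,1],y[0,1])),2),'z',np.round(y[:,2],3),'q',np.round(s['joints'],2),'F',np.round(s['ft_force'],1),'w',round(s['grip_width'],4),'gf',s['grip_force'])
E
python3 -c "
from h import *
st()"
```

```text
t 0.6 p [0.2036 0.5909 0.2313] yaw_y 70.99 z [-0.  0. -1.] q [-1.31  0.41 -0.01  1.6   0.01  1.13 -0.08] F [-0.2  0.2  0.8] w 0.0857 gf 0.0schema error: expected keys dx, dy, dz, twist, fingers
```

All five keys are needed in each row.

```bash
python3 -m jog '[{"dx":0.12,"dy":-0.18,"dz":0,"twist":-0.109,"fingers":1},{"dx":0.13,"dy":-0.185,"dz":0,"twist":-0.109,"fingers":1},{"dx":0.13,"dy":-0.185,"dz":0,"twist":-0.109,"fingers":1},{"dx":0.13,"dy":-0.185,"dz":0,"twist":-0.109,"fingers":1},{"dx":0.13,"dy":-0.185,"dz":0,"twist":-0.109,"fingers":1},{"dx":0.13,"dy":-0.185,"dz":0,"twist":-0.109,"fingers":1},{"dx":0.13,"dy":-0.185,"dz":0,"twist":-0.109,"fingers":1},{"dx":0.13,"dy":-0.185,"dz":0,"twist":-0.109,"fingers":1},{"dx":0.13,"dy":-0.185,"dz":0,"twist":-0.109,"fingers":1},{"dx":0.12,"dy":-0.18,"dz":0,"twist":-0.109,"fingers":1}]' 25; echo
python3 - <<'E'
from h import *
st()
# refined: rim circle, disc circle
for c in('scene','top'):
  d=np.load(f'd_{c}.npy');P=cloud(c,d);x,y,z=np.moveaxis(P,-1,0)
  m=(np.hypot(x-.524,y-.131)<.05)&(z>.07)&(z<.1)
  im=cv2.imread(f'pics/{c[0]}1.png')
  m=(z>.021)&(z<.05)&(np.hypot(x-.51,y+.143)<.15)
  Q=P[m&(np.abs(z-.026)<.006)];r=np.hypot(Q[:,0]-.51,Q[:,1]+.143)
  # outermost by angle
  a=np.degrees(np.arctan2(Q[:,1]+.143,Q[:,0]-.51));E=[]
  for k in range(-180,180,8):
    s=(a>=k)&(a<k+8)
    if s.sum()>3 and r[s].max()>.115: E.append(Q[s][r[s].argmax(),:2])
  E=np.array(E);print(c,len(E),'axis',circ(E,.125))
E
```

```text
clock: 1.85
position: [0.5246, 0.1294, 0.2317]
tcp_rot: [2.685, 1.631, 0.002]
ft_force: [-0.5, 1.3, -1.2]
grip_width: 0.0854
grip_force: 0.0

t 1.85 p [0.5246 0.1294 0.2317] yaw_y -27.43 z [ 0.001  0.001 -1.   ] q [-0.76  0.28  0.53  1.83 -0.16  1.07 -0.65] F [-0.5  1.3 -1.2] w 0.0854 gf 0.0
scene 38 axis [ 0.51022424 -0.1415335 ]
top 45 axis [ 0.5095762  -0.14429612]
```

```bash
python3 -m jog '[{"dx":0,"dy":0.008,"dz":-0.15,"twist":0,"fingers":1},{"dx":0,"dy":0,"dz":-0.2,"twist":0,"fingers":1},{"dx":0,"dy":0,"dz":-0.17,"twist":0,"fingers":1},{"dx":0,"dy":0,"dz":-0.08,"twist":0,"fingers":1},{"dx":0,"dy":0,"dz":-0.045,"twist":0,"fingers":1},{"dx":0,"dy":0,"dz":0,"twist":0,"fingers":1}]' 25; echo
python3 - <<'E'
from h import *
st()
a,_=grab('scene');cv2.imwrite('pics/s2.png',cv2.resize(a[150:270,250:410],None,fx=5,fy=5,interpolation=cv2.INTER_CUBIC))
E
```

```text
clock: 2.6
position: [0.5235, 0.1329, 0.0699]
tcp_rot: [-2.68, -1.639, 0.001]
ft_force: [0.7, -0.1, 0.7]
grip_width: 0.0852
grip_force: 0.0

t 2.6 p [0.5235 0.1329 0.0699] yaw_y -27.11 z [-0.001 -0.    -1.   ] q [-0.68  0.5   0.44  1.98 -0.31  0.73 -0.52] F [ 0.7 -0.1  0.7] w 0.0852 gf 0.0
```

View pics/s2.png

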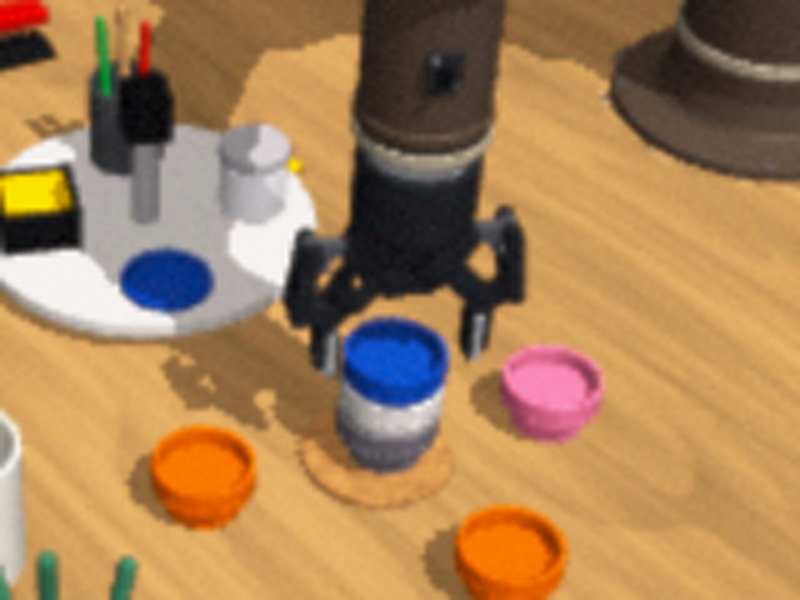

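The open fingers straddle the blue bowl (crop pixels x≈330 and x≈475, bowl 343–447), with the tips near rim height and above the white dish. Closing now.

```bash
python3 -m jog '[{"dx":0,"dy":0,"dz":0,"twist":0,"fingers":0.7},{"dx":0,"dy":0,"dz":0,"twist":0,"fingers":0.6},{"dx":0,"dy":0,"dz":0,"twist":0,"fingers":0.6},{"dx":0,"dy":0,"dz":0,"twist":0,"fingers":0.6},{"dx":0,"dy":0,"dz":0,"twist":0,"fingers":0.6}]' 25; python3 -c "
from h import *
st()"
```

```text
clock: 3.28
position: [0.5246, 0.1331, 0.0715]
tcp_rot: [2.68, 1.639, 0.004]
ft_force: [0.1, -0.5, 5.9]
grip_width: 0.0658
grip_force: 26.5
t 3.27 p [0.5246 0.1331 0.0715] yaw_y -27.12 z [ 0.002  0.001 -1.   ] q [-0.68  0.49  0.45  1.98 -0.31  0.73 -0.52] F [ 0.1 -0.5  5.9] w 0.0658 gf 26.45670876838267
```

```bash
python3 -m jog '[{"dx":0,"dy":0,"dz":0.02,"twist":0,"fingers":0.6},{"dx":0,"dy":0,"dz":0.04,"twist":0,"fingers":0.6},{"dx":0,"dy":0,"dz":0.06,"twist":0,"fingers":0.6},{"dx":0,"dy":0,"dz":0.06,"twist":0,"fingers":0.6},{"dx":0,"dy":0,"dz":0,"twist":0,"fingers":0.6}]'; echo; python3 - <<'E'
from h import *
st()
a,_=grab('scene');cv2.imwrite('pics/s3.png',cv2.resize(a[150:270,250:410],None,fx=5,fy=5,interpolation=cv2.INTER_CUBIC))
E
```

```text
clock: 3.9
position: [0.5246, 0.1333, 0.1167]
tcp_rot: [2.68, 1.639, 0.005]
ft_force: [0.3, -0.0, -0.6]
grip_width: 0.0653
grip_force: 28.0

t 3.9 p [0.5246 0.1333 0.1167] yaw_y -27.1 z [ 0.003  0.001 -1.   ] q [-0.71  0.43  0.48  1.95 -0.27  0.83 -0.56] F [ 0.3 -0.  -0.6] w 0.0653 gf 28.03259435109794
```

View pics/s3.png

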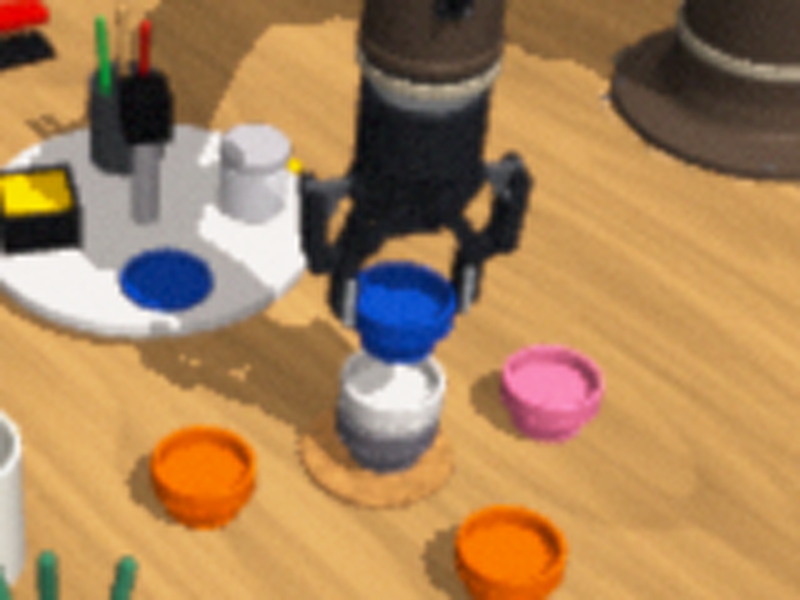

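Only the blue dish came up; the white and grey ones stay at (390,410). Next I carry it over the ring.

```bash
python3 -m jog '[{"dx":0.01,"dy":-0.08,"dz":0.04,"twist":0,"fingers":0.6},{"dx":0.017,"dy":-0.15,"dz":0.02,"twist":0,"fingers":0.6},{"dx":0.017,"dy":-0.17,"dz":0,"twist":0,"fingers":0.6},{"dx":0.017,"dy":-0.17,"dz":0,"twist":0,"fingers":0.6},{"dx":0.015,"dy":-0.15,"dz":-0.02,"twist":0,"fingers":0.6},{"dx":0.01,"dy":-0.1,"dz":-0.04,"twist":0,"fingers":0.6},{"dx":0,"dy":0,"dz":-0.02,"twist":0,"fingers":0.6},{"dx":0,"dy":0,"dz":0,"twist":0,"fingers":0.6}]'; echo; python3 - <<'E'
from h import *
st()
for c in('scene','top'):
  im,d=grab(c);P=cloud(c,d);hsv=cv2.cvtColor(im,cv2.COLOR_BGR2HSV)
  blue=(hsv[...,0]>100)&(hsv[...,0]<130)&(hsv[...,1]>120)
  x,y,z=np.moveaxis(P,-1,0)
  m=blue&(np.hypot(x-.546,y+.073)<.06)&(z>.06)
  Q=P[m]; print(c,m.sum(),np.round(np.nanpercentile(Q[:,2],[2,50,98]),3),'mid',np.round((Q.min(0)+Q.max(0))/2,4),'mean',np.round(Q.mean(0),4))
  if c=='scene':
    zr=np.percentile(Q[:,2],97);t=Q[Q[:,2]>zr-.012]; print('rimfit',circ(t[:,:2],.033),zr)
    cv2.imwrite('pics/s4.png',cv2.resize(im[120:240,220:380],None,fx=5,fy=5,interpolation=cv2.INTER_CUBIC))
E
```

```text
clock: 4.95
position: [0.5445, -0.0722, 0.1097]
tcp_rot: [-2.68, -1.638, 0.002]
ft_force: [0.2, 1.4, -0.5]
grip_width: 0.066
grip_force: 28.1

t 4.95 p [ 0.5445 -0.0722  0.1097] yaw_y -27.14 z [-0.001  0.    -1.   ] q [-0.34  0.46  0.51  1.93 -0.3   0.83 -0.15] F [ 0.2  1.4 -0.5] w 0.066 gf 28.12779523897916
scene 275 [0.096 0.118 0.132] mid [ 0.5464 -0.0718  0.1858] mean [ 0.545  -0.0697  0.1195]
rimfit [ 0.54341916 -0.07143402] 0.13149707655415735
  return np.nanmean(a, axis, out=out, keepdims=keepdims)
Traceback (most recent call last):
ValueError: zero-size array to reduction operation minimum which has no identity
```

View pics/s4.png

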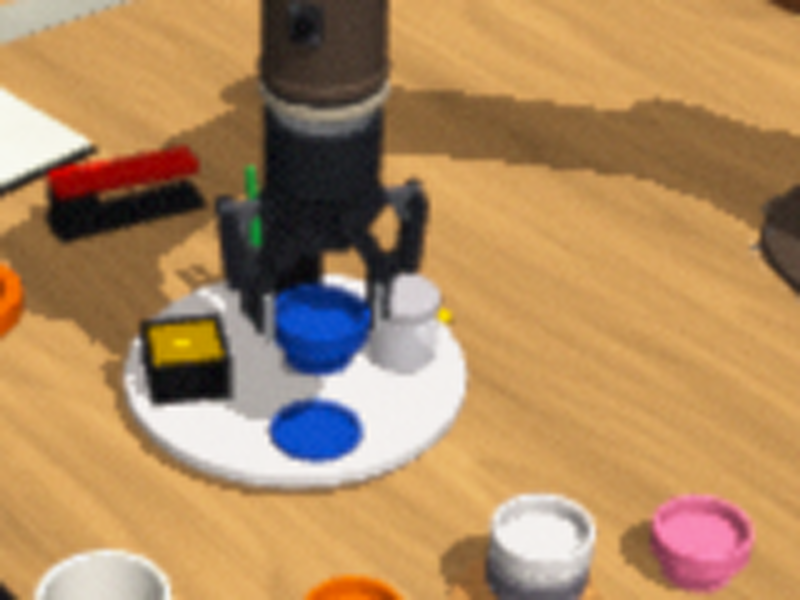

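Dish (320,320) is in the hand above the ring (317,430), level and laterally aligned. Lowering to just above the lip.

```bash
python3 -m jog '[{"dx":0.006,"dy":-0.004,"dz":-0.07,"twist":0,"fingers":0.6},{"dx":0,"dy":0,"dz":-0.08,"twist":0,"fingers":0.6},{"dx":0,"dy":0,"dz":-0.05,"twist":0,"fingers":0.6},{"dx":0,"dy":0,"dz":-0.02,"twist":0,"fingers":0.6},{"dx":0,"dy":0,"dz":0,"twist":0,"fingers":0.6}]'; echo; python3 - <<'E'
from h import *
st()
im,d=grab('scene');P=cloud('scene',d);hsv=cv2.cvtColor(im,cv2.COLOR_BGR2HSV)
blue=(hsv[...,0]>100)&(hsv[...,0]<130)&(hsv[...,1]>120)
x,y,z=np.moveaxis(P,-1,0)
Q=P[blue&(np.hypot(x-.546,y+.073)<.06)&(z>.045)]
zr=np.percentile(Q[:,2],97);t=Q[Q[:,2]>zr-.012]; print('rimfit',circ(t[:,:2],.033),zr)
cv2.imwrite('pics/s5.png',cv2.resize(im[165:235,230:330],None,fx=8,fy=8,interpolation=cv2.INTER_CUBIC))
E
```

```text
clock: 5.68
position: [0.5465, -0.0731, 0.0548]
tcp_rot: [-2.68, -1.639, 0.001]
ft_force: [0.3, 0.6, -0.4]
grip_width: 0.0658
grip_force: 28.1

t 5.67 p [ 0.5465 -0.0731  0.0548] yaw_y -27.11 z [-0. -0. -1.] q [-0.3   0.54  0.46  1.96 -0.36  0.72 -0.1 ] F [ 0.3  0.6 -0.4] w 0.0658 gf 28.132539857178926
rimfit [ 0.54640239 -0.07261146] 0.07685300111023398
```

View pics/s5.png

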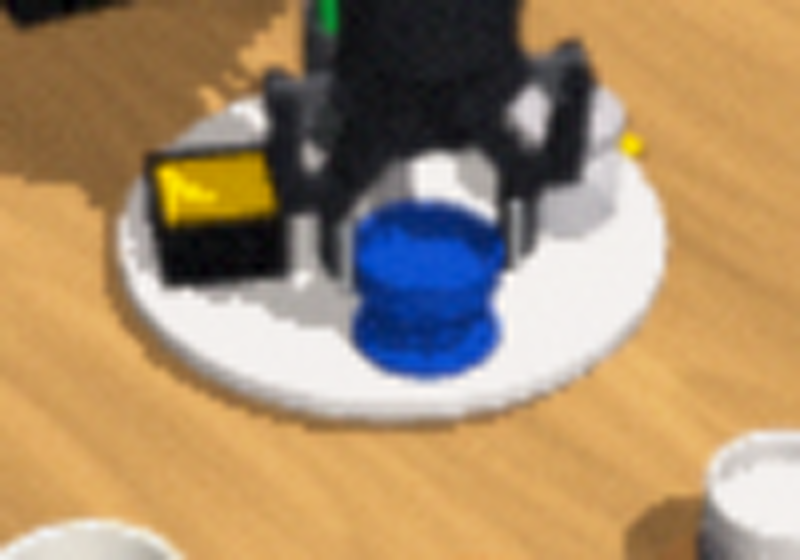

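The dish (430,260) sits over the ring (426,330), aligned within about 1 mm. Lowering gently.

```bash
python3 -m jog '[{"dx":0,"dy":-0.002,"dz":-0.02,"twist":0,"fingers":0.6},{"dx":0,"dy":0,"dz":-0.012,"twist":0,"fingers":0.6},{"dx":0,"dy":0,"dz":-0.006,"twist":0,"fingers":0.6},{"dx":0,"dy":0,"dz":0,"twist":0,"fingers":0.6}]'; echo
```

```text
clock: 6.22
position: [0.5465, -0.0736, 0.0455]
tcp_rot: [-2.68, -1.639, 0.0]
ft_force: [-1.0, 0.2, -1.4]
grip_width: 0.0662
grip_force: 28.1
```

```bash
python3 -m jog '[{"dx":0,"dy":0,"dz":-0.004,"twist":0,"fingers":0.6},{"dx":0,"dy":0,"dz":-0.003,"twist":0,"fingers":0.6},{"dx":0,"dy":0,"dz":0,"twist":0,"fingers":0.6}]'; echo
```

```text
clock: 6.6
position: [0.5466, -0.0735, 0.0438]
tcp_rot: [-2.68, -1.639, -0.0]
ft_force: [-0.2, -0.7, -0.0]
grip_width: 0.0655
grip_force: 28.1
```

```bash
python3 -m jog '[{"dx":0,"dy":0,"dz":-0.003,"twist":0,"fingers":0.6},{"dx":0,"dy":0,"dz":-0.003,"twist":0,"fingers":0.6},{"dx":0,"dy":0,"dz":0,"twist":0,"fingers":0.6}]'; echo
```

```text
clock: 6.98
position: [0.5477, -0.0739, 0.0435]
tcp_rot: [2.68, 1.638, 0.003]
ft_force: [-0.7, -0.7, 10.2]
grip_width: 0.0655
grip_force: 28.9
```

Contact came exactly at the predicted floor height, 10 N. Releasing and rising.

```bash
python3 -m jog '[{"dx":0,"dy":0,"dz":0.004,"twist":0,"fingers":0.85},{"dx":0,"dy":0,"dz":0,"twist":0,"fingers":1},{"dx":0,"dy":0,"dz":0,"twist":0,"fingers":1},{"dx":0,"dy":0,"dz":0,"twist":0,"fingers":1},{"dx":0,"dy":0,"dz":0.08,"twist":0,"fingers":1},{"dx":0,"dy":0,"dz":0.2,"twist":0,"fingers":1},{"dx":0,"dy":0,"dz":0.22,"twist":0,"fingers":1},{"dx":0,"dy":0.1,"dz":0.2,"twist":0,"fingers":1},{"dx":0,"dy":0.2,"dz":0,"twist":0,"fingers":1},{"dx":0,"dy":0,"dz":0,"twist":0,"fingers":1}]'; echo; python3 - <<'E'
from h import *
st()
for c in('scene','top'):
  im,d=grab(c);np.save(f'd2_{c}.npy',d);P=cloud(c,d);hsv=cv2.cvtColor(im,cv2.COLOR_BGR2HSV)
  cv2.imwrite(f'pics/{c}6.png',im)
  blue=(hsv[...,0]>100)&(hsv[...,0]<130)&(hsv[...,1]>120)
  x,y,z=np.moveaxis(P,-1,0)
  Q=P[blue&(np.hypot(x-.546,y+.073)<.06)]
  t=Q[Q[:,2]>.058] 
  if len(t): print(c,len(Q),'rimfit',circ(t[:,:2],.033),np.round(np.percentile(Q[:,2],[2,50,90,97]),4))
  for lo,hi,nm in((.130,.150,'block'),(.076,.088,'jar'),(.055,.067,'box')):
    m=(z>lo)&(z<hi)&(np.hypot(x-.51,y+.143)<.13)
    if nm=='block': m&=np.hypot(x-.51,y+.143)<.035
    n,lab,s,ce=cv2.connectedComponentsWithStats(m.astype(np.uint8))
    for i in range(1,n):
      if s[i,4]>25: 
        Q=P[lab==i];print(nm,np.round(ce[i]),s[i,4],'mean',np.round(Q.mean(0),4),'rect',cv2.minAreaRect((Q[:,:2]*1000).astype(np.float32)))
im=cv2.imread('pics/scene6.png');im2=cv2.imread('pics/top6.png')
cv2.imwrite('pics/c6.png',np.vstack([cv2.resize(im[150:225,230:330],(400,300),interpolation=cv2.INTER_CUBIC),cv2.resize(im2[195:295,265:398],(400,300),interpolation=cv2.INTER_CUBIC)]))
E
```

```text
clock: 8.22
position: [0.5467, 0.0062, 0.2185]
tcp_rot: [-2.673, -1.647, -0.003]
ft_force: [-0.5, -0.6, -0.8]
grip_width: 0.0859
grip_force: 0.0

t 8.22 p [0.5467 0.0062 0.2185] yaw_y -26.73 z [ 0.     0.002 -1.   ] q [-0.54  0.31  0.55  1.83 -0.19  1.05 -0.38] F [-0.5 -0.6 -0.8] w 0.0859 gf 0.0
scene 302 rimfit [ 0.54598373 -0.07285015] [0.0273 0.0513 0.0626 0.0649]
block [278. 168.] 68 mean [ 0.5147 -0.1378  0.138 ] rect ((511.2513427734375, -140.2239532470703), (34.972354888916016, 32.92204284667969), 65.02352905273438)
jar [301. 179.] 108 mean [ 0.4402 -0.1031  0.0812] rect ((439.80584716796875, -104.4651107788086), (56.984886169433594, 47.054222106933594), 49.7884635925293)
box [257. 188.] 162 mean [ 0.5802 -0.179   0.0588] rect ((581.9505615234375, -176.10317993164062), (70.71312713623047, 57.769535064697266), 62.2459831237793)
box [300. 186.] 37 mean [ 0.4505 -0.0928  0.0607] rect ((447.6165771484375, -92.62471771240234), (22.800071716308594, 47.60430145263672), 54.16100311279297)
box [282. 199.] 105 mean [ 0.5481 -0.0733  0.061 ] rect ((546.1642456054688, -73.4975357055664), (66.55792236328125, 63.26789474487305), 43.05055618286133)
top 215 rimfit [ 0.54700548 -0.07219103] [0.044  0.0518 0.0652 0.0686]
block [325. 241.] 127 mean [ 0.5093 -0.144   0.1404] rect ((508.91925048828125, -144.21176147460938), (33.59564208984375, 33.908267974853516), 62.417301177978516)
jar [311. 265.] 201 mean [ 0.4382 -0.107   0.0822] rect ((439.03118896484375, -107.6130599975586), (48.62968444824219, 49.965911865234375), 64.38219451904297)
box [334. 220.] 260 mean [ 0.58   -0.1815  0.0599] rect ((579.9343872070312, -181.10508728027344), (57.807559967041016, 58.23794937133789), 62.33698654174805)
```

View pics/c6.png

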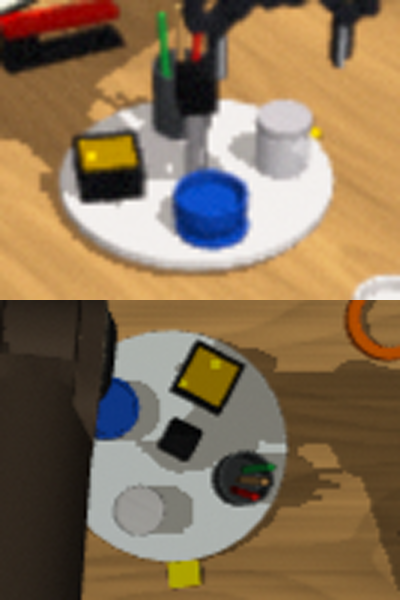

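The dish is seated flat in the ring (rim at z≈0.064). Now to the grip block at (0.510, -0.143).

```bash
python3 -m jog '[{"dx":-0.03,"dy":-0.12,"dz":0,"twist":-0.005,"fingers":0.8},{"dx":-0.048,"dy":-0.2,"dz":0,"twist":0,"fingers":0.8},{"dx":-0.045,"dy":-0.18,"dz":0,"twist":0,"fingers":0.8},{"dx":-0.025,"dy":-0.097,"dz":0,"twist":0,"fingers":0.8},{"dx":0,"dy":0,"dz":-0.1,"twist":0,"fingers":0.8},{"dx":0,"dy":0,"dz":-0.15,"twist":0,"fingers":0.8},{"dx":0,"dy":0,"dz":-0.14,"twist":0,"fingers":0.8},{"dx":0,"dy":0,"dz":-0.075,"twist":0,"fingers":0.8},{"dx":0,"dy":0,"dz":0,"twist":0,"fingers":0.8}]'; echo; python3 - <<'E'
from h import *
st()
a,_=grab('scene');cv2.imwrite('pics/s7.png',cv2.resize(a[120:230,220:350],None,fx=5,fy=5,interpolation=cv2.INTER_CUBIC))
E
```

```text
clock: 9.45
position: [0.5078, -0.1491, 0.1006]
tcp_rot: [-2.687, -1.625, 0.006]
ft_force: [-0.6, -0.6, -0.0]
grip_width: 0.0683
grip_force: 0.0

t 9.45 p [ 0.5078 -0.1491  0.1006] yaw_y -27.69 z [-0.004 -0.    -1.   ] q [-0.23  0.45  0.55  1.99 -0.32  0.79  0.02] F [-0.6 -0.6 -0. ] w 0.0683 gf 0.0
```

View pics/s7.png

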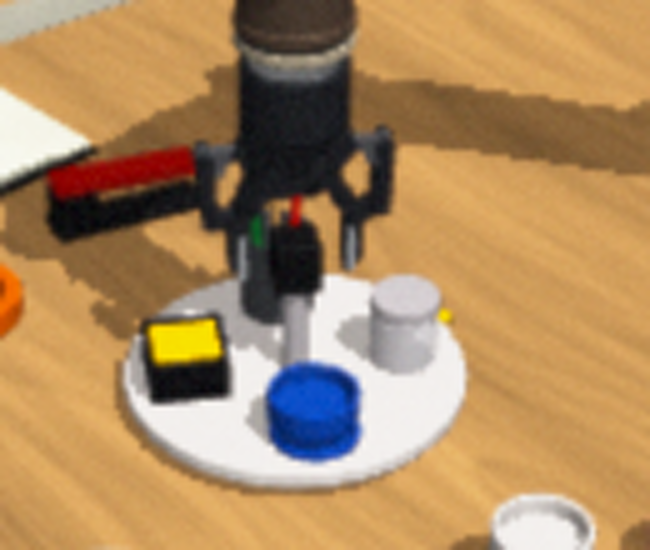

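```bash
python3 -m jog '[{"dx":0.007,"dy":0.024,"dz":0,"twist":0,"fingers":0.7},{"dx":0,"dy":0,"dz":0,"twist":0,"fingers":0.7}]'; python3 -c "
from h import *
st()"
```

```text
clock: 9.75
position: [0.5121, -0.1413, 0.1029]
tcp_rot: [2.685, 1.629, 0.002]
ft_force: [-0.6, 0.3, 0.7]
grip_width: 0.0597
grip_force: 0.0
t 9.75 p [ 0.5121 -0.1413  0.1029] yaw_y -27.51 z [ 0.002  0.    -1.   ] q [-0.24  0.45  0.55  1.98 -0.32  0.8   0.01] F [-0.6  0.3  0.7] w 0.0597 gf 0.0
```

```bash
python3 -m jog '[{"dx":-0.008,"dy":-0.006,"dz":-0.006,"twist":0,"fingers":0.6},{"dx":0,"dy":0,"dz":0,"twist":0,"fingers":0.3},{"dx":0,"dy":0,"dz":0,"twist":0,"fingers":0.2},{"dx":0,"dy":0,"dz":0,"twist":0,"fingers":0.2},{"dx":0,"dy":0,"dz":0,"twist":0,"fingers":0.2},{"dx":0,"dy":0,"dz":0,"twist":0,"fingers":0.2}]' 60; python3 -c "
from h import *
st()"
```

```text
clock: 10.5
position: [0.5103, -0.1441, 0.1012]
tcp_rot: [2.685, 1.627, 0.002]
ft_force: [4.5, -4.1, 4.0]
grip_width: 0.0336
grip_force: 60.7
t 10.5 p [ 0.5103 -0.1441  0.1012] yaw_y -27.58 z [ 0.002 -0.001 -1.   ] q [-0.24  0.45  0.55  1.99 -0.32  0.79  0.01] F [ 4.5 -4.1  4. ] w 0.0336 gf 60.71604251861572
```

```bash
python3 -m jog '[{"dx":0,"dy":0,"dz":0,"twist":0.02,"fingers":0.2},{"dx":0,"dy":0,"dz":0,"twist":0.04,"fingers":0.2},{"dx":0,"dy":0,"dz":0,"twist":0.06,"fingers":0.2},{"dx":0,"dy":0,"dz":0,"twist":0.06,"fingers":0.2},{"dx":0,"dy":0,"dz":0,"twist":0.06,"fingers":0.2},{"dx":0,"dy":0,"dz":0,"twist":0.06,"fingers":0.2},{"dx":0,"dy":0,"dz":0,"twist":0.06,"fingers":0.2},{"dx":0,"dy":0,"dz":0,"twist":0.06,"fingers":0.2},{"dx":0,"dy":0,"dz":0,"twist":0.04,"fingers":0.2},{"dx":0,"dy":0,"dz":0,"twist":0.02,"fingers":0.2}]'; python3 -c "
from h import *
st()"
```

```text
clock: 11.75
position: [0.5098, -0.1441, 0.1012]
tcp_rot: [1.897, 2.502, 0.0]
ft_force: [1.5, -2.5, 6.0]
grip_width: 0.0334
grip_force: 60.9
t 11.75 p [ 0.5098 -0.1441  0.1012] yaw_y 15.67 z [ 0.001 -0.001 -1.   ] q [-0.09  0.42  0.35  1.98 -0.2   0.78  0.65] F [ 1.5 -2.5  6. ] w 0.0334 gf 60.9182345867157
```

```bash
python3 -m jog '[{"dx":0,"dy":0,"dz":0,"twist":0.04,"fingers":0.2},{"dx":0,"dy":0,"dz":0,"twist":0.07,"fingers":0.2},{"dx":0,"dy":0,"dz":0,"twist":0.08,"fingers":0.2},{"dx":0,"dy":0,"dz":0,"twist":0.08,"fingers":0.2},{"dx":0,"dy":0,"dz":0,"twist":0.08,"fingers":0.2},{"dx":0,"dy":0,"dz":0,"twist":0.08,"fingers":0.2},{"dx":0,"dy":0,"dz":0,"twist":0.08,"fingers":0.2},{"dx":0,"dy":0,"dz":0,"twist":0.08,"fingers":0.2},{"dx":0,"dy":0,"dz":0,"twist":0.06,"fingers":0.2},{"dx":0,"dy":0,"dz":0,"twist":0.03,"fingers":0.2}]'; cat > meas.py <<'E'
from h import *
st()
A=np.array([.5098,-.1437])
for c in('scene','top'):
  im,d=grab(c,f'{c}_m.png');P=cloud(c,d);hsv=cv2.cvtColor(im,cv2.COLOR_BGR2HSV)
  x,y,z=np.moveaxis(P,-1,0);r=np.hypot(x-A[0],y-A[1])
  blue=(hsv[...,0]>100)&(hsv[...,0]<130)&(hsv[...,1]>120)&(r<.13)
  Q=P[blue];t=Q[Q[:,2]>.056]
  if len(t)>20:
    p=circ(t[:,:2],.033);print(c,'dish',len(t),np.round(p,4),'ang',round(np.degrees(np.arctan2(*(p-A)[::-1]))%360,2))
    p=(Q[:,:2].min(0)+Q[:,:2].max(0))/2;print('  mid',np.round(p,4),'ang',round(np.degrees(np.arctan2(*(p-A)[::-1]))%360,2))
  m=(hsv[...,0]>20)&(hsv[...,0]<35)&(hsv[...,1]>110)&(z<.025)&(r>.1)&(r<.17)
  v,u=np.nonzero(m)
  if len(u)>10:
    w=world(c,u,v,z=.008)[:,:2];p=(w.min(0)+w.max(0))/2;print('  tongue',len(u),np.round(w.mean(0),4),[round(np.degrees(np.arctan2(*(k-A)[::-1]))%360,2) for k in(w.mean(0),p)],cv2.minAreaRect((w*1000).astype(np.float32)))
  for lo,hi,nm in((.076,.088,'jar'),(.055,.067,'box')):
    m=(z>lo)&(z<hi)&(r<.125)&~blue
    n,lab,s,ce=cv2.connectedComponentsWithStats(m.astype(np.uint8))
    for i in range(1,n):
      if s[i,4]>60:
        Q=P[lab==i];p=np.array(cv2.minAreaRect((Q[:,:2]*1000).astype(np.float32))[0])/1000
        print(nm,np.round(ce[i]),s[i,4],np.round(p,4),'ang',round(np.degrees(np.arctan2(*(p-A)[::-1]))%360,2))
E
python3 meas.py
```

```text
clock: 13.0
position: [0.5093, -0.1446, 0.1011]
tcp_rot: [0.359, 3.12, -0.002]
ft_force: [-0.5, -4.8, 6.6]
grip_width: 0.033
grip_force: 61.1
t 13.0 p [ 0.5093 -0.1446  0.1011] yaw_y 76.87 z [ 0.001 -0.001 -1.   ] q [ 0.11  0.4   0.09  1.97 -0.05  0.77  1.57] F [-0.5 -4.8  6.6] w 0.033 gf 61.14058792591095
scene dish 78 [ 0.4343 -0.1232] ang 164.81
  mid [ 0.4732 -0.1231] ang 150.67
jar [268. 170.] 68 [ 0.4993 -0.2238] ang 262.5
box [288. 198.] 192 [ 0.5281 -0.0624] ang 77.31
top dish 50 [ 0.4323 -0.128 ] ang 168.57
  mid [ 0.4332 -0.0973] ang 148.78
box [297. 237.] 249 [ 0.5273 -0.0661] ang 77.25
```

```bash
python3 - <<'E'
from h import *
A=np.array([.5097,-.1437])
for f in('t1','top6','top_m'):
  im=cv2.imread(f'pics/{f}.png');b,g,r=[im[...,k].astype(float) for k in range(3)]
  h=cv2.cvtColor(im,cv2.COLOR_BGR2HSV)
  S=np.zeros(h.shape[:2]);S[275:300,312:342]=1
  m=(h[...,0]>22)&(h[...,0]<35)&(h[...,1]>150)&(S>0)
  v,u=np.nonzero(m)
  if len(u)<15: print(f,len(u));continue
  w=world('top',u,v,z=.008)[:,:2]
  print(f,len(u),u.min(),u.max(),v.min(),v.max(),np.round(w.mean(0),4),'ang',round(np.degrees(np.arctan2(*(w.mean(0)-A)[::-1]))%360,2),cv2.minAreaRect((w*1000).astype(np.float32)))
im=cv2.imread('pics/t1.png');print(cv2.imwrite('pics/tg.png',cv2.resize(im[190:300,270:380],None,fx=5,fy=5,interpolation=cv2.INTER_CUBIC)))
E
```

```text
t1 96 320 331 282 290 [ 0.3722 -0.1611] ang 187.19 ((371.5248718261719, -160.24154663085938), (25.652252197265625, 35.58180236816406), 0.5194149613380432)
top6 96 320 331 282 290 [ 0.3722 -0.1611] ang 187.19 ((371.5248718261719, -160.24154663085938), (25.652252197265625, 35.58180236816406), 0.5194149613380432)
top_m 0
True
```

View pics/tg.png

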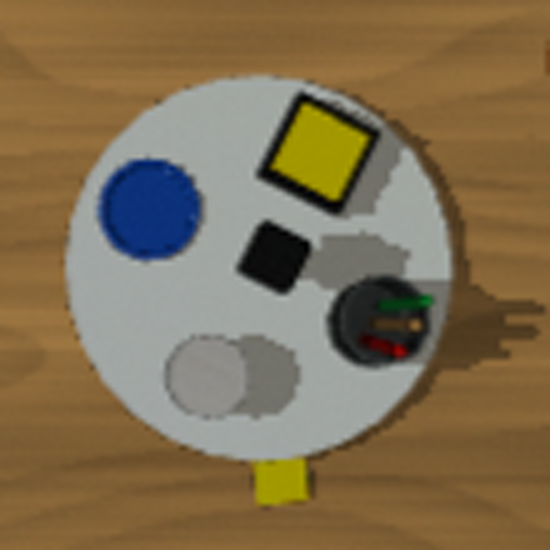

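The tongue lies at ≈187.1° and the bay is at ≈167.0° (tool yaw 76.9° + 90°), so about 20.2° (0.225) remains.

```bash
python3 -m jog '[{"dx":0,"dy":0,"dz":0,"twist":0.03,"fingers":0.2},{"dx":0,"dy":0,"dz":0,"twist":0.05,"fingers":0.2},{"dx":0,"dy":0,"dz":0,"twist":0.06,"fingers":0.2},{"dx":0,"dy":0,"dz":0,"twist":0.05,"fingers":0.2},{"dx":0,"dy":0,"dz":0,"twist":0.025,"fingers":0.2},{"dx":0,"dy":0,"dz":0,"twist":0.01,"fingers":0.2},{"dx":0,"dy":0,"dz":0,"twist":0,"fingers":0.2},{"dx":0,"dy":0,"dz":0,"twist":0,"fingers":0.2}]'; echo;python3 meas.py; python3 - <<'E'
from h import *
a=cv2.imread('pics/scene_m.png');b=cv2.imread('pics/top_m.png')
cv2.imwrite('pics/fin.png',np.vstack([cv2.resize(a[130:290,210:400],(400,300)),cv2.resize(b[180:300,190:390],(400,300))]))
E
```

```text
clock: 14.1
position: [0.5093, -0.1449, 0.1011]
tcp_rot: [-0.191, 3.135, -0.002]
ft_force: [-0.5, -4.5, 7.3]
grip_width: 0.0333
grip_force: 61.1

t 14.1 p [ 0.5093 -0.1449  0.1011] yaw_y 96.99 z [ 0.    -0.001 -1.   ] q [ 0.18  0.4   0.01  1.96 -0.    0.78  1.88] F [-0.5 -4.5  7.3] w 0.0333 gf 61.115432381629944
scene dish 83 [ 0.4344 -0.1504] ang 185.07
  mid [ 0.4714 -0.1229] ang 151.59
  tongue 18 [ 0.3626 -0.1539] [np.float64(183.96), np.float64(184.4)] ((362.00555419921875, -154.7462615966797), (34.338134765625, 12.125219345092773), 86.3807601928711)
jar [264. 172.] 96 [ 0.5207 -0.2202] ang 278.14
box [295. 195.] 187 [ 0.5003 -0.0622] ang 96.69
box [297. 245.] 242 [ 0.4997 -0.065 ] ang 97.32
```

View pics/fin.png

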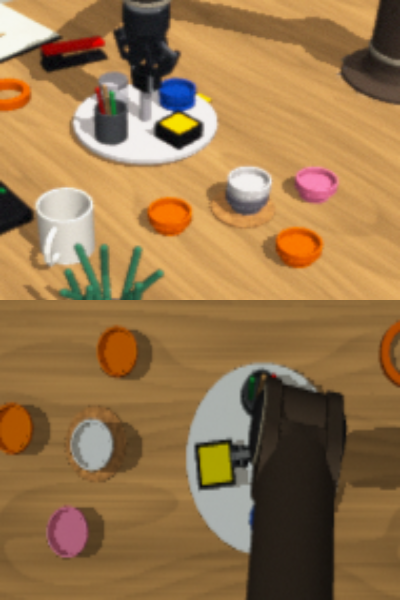

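The dish (178,95) is in the ring in front of the tongue (205,98). The bay is at ≈187.2° and the tongue at ≈187.1°, and the grip is still held. The pile's white and grey dishes and the bystanders are undisturbed. Handing in.

```bash
python3 -c "
from h import *
print(ticket.close_job())"
```

```text
the job is handed in; nothing more can be done
None
```

The blue dish is seated in its ring and let go, the organiser is turned to within about 0.2° of the tongue by camera measurement and still gripped there, and the job is handed in; no verdict was returned.

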